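Sort the vials and small apparatus into the trays

TASK

Sort the small things on the bench into the coloured trays: the two vials with black caps are finished and go in the blue tray, the vial with the red cap must be run again and goes in the yellow tray, and the brass weight and the red rubber bulb go in the green tray. Set each one down gently (do not drop it), standing upright inside a bay, only one to a bay. Leave the glass dish where it stands.

Things in the scene. Friction and masses are not known exactly. Their poses are not given: they have to be found in the camera images.
- vial_a_mid (a point): vial with brown contents and a black cap, loose: body 24 mm across up to 45 mm, cap 22 mm across above that, 56 mm tall, 30 g. It stands upright on its flat foot on the bench. This point: on its axis, half-way up; z up along the axis.
- vial_c_mid (a point): white vial with a black cap, loose: body 28 mm across up to 51 mm, cap 26 mm across above that, 64 mm tall, 30 g. It stands upright on its flat foot on the bench. This point: on its axis, half-way up; z up along the axis.
- vial_b_mid (a point): white vial with a red cap, loose: body 22 mm across up to 40 mm, cap 20 mm across above that, 50 mm tall, 30 g. It stands upright on its flat foot on the bench. This point: on its axis, half-way up; z up along the axis.
- brass_weight_mid (a point): brass weight with a knob on top, loose: body 22 mm across up to 25 mm, narrowing above that to the knob, 12 mm across, at the top, 42 mm tall, 100 g. It stands upright on its flat foot on the bench. This point: on its axis, half-way up; z up along the axis.
- rubber_bulb_mid (a point): red rubber pipette bulb, loose and firm (it does not give): round, 38 mm across at its widest, which is 14 to 19 mm above its foot, narrowing evenly to an 11 mm neck at the top, 56 mm tall, 40 g. It stands upright on its flat foot on the bench. This point: on its axis, half-way up; z up along the axis.
- petri_dish_mid (a point): low clear glass dish with copper-coloured chips, loose, 62 mm across and 14 mm high; it stands among the things and is to stay where it is. This point: its centre, half-way up.
- splash_shield: clear upright splash shield, a colourless plastic sheet 4 mm thick (x), 296 mm wide (y) and 323 mm high, fixed across the bench behind the trays and hard to see; keep the arm and gripper clear of it. It never moves: it stands at world x = 0.60 m, from y = -0.01 to y = +0.285 m, so go round in front of its right-hand end (toward the robot) on the way between the loose things and the trays. Origin: centre of its lower edge.
- tray_blue: blue plastic sorting tray, 62 (its x) x 120 (its y) x 12 mm high, fixed to the bench. Two square bays, each 54 x 54 mm inside, lie side by side along its y, their centres at y = +29 and -29 mm of the tray's frame; between and round them runs a rim 4 mm thick. The bays' floors are 5 mm above the bench, so the rim stands only 7 mm above them. Origin: centre of its underside, on the bench; z up.
- tray_yellow: yellow plastic sorting tray, 62 (its x) x 120 (its y) x 12 mm high, fixed to the bench. Two square bays, each 54 x 54 mm inside, lie side by side along its y, their centres at y = +29 and -29 mm of the tray's frame; between and round them runs a rim 4 mm thick. The bays' floors are 5 mm above the bench, so the rim stands only 7 mm above them. Origin: centre of its underside, on the bench; z up.
- tray_green: green plastic sorting tray, 62 (its x) x 120 (its y) x 12 mm high, fixed to the bench. Two square bays, each 54 x 54 mm inside, lie side by side along its y, their centres at y = +29 and -29 mm of the tray's frame; between and round them runs a rim 4 mm thick. The bays' floors are 5 mm above the bench, so the rim stands only 7 mm above them. Origin: centre of its underside, on the bench; z up.

How it is judged:
By the outcome, as a careful person would: the job done as asked, in the order asked, and still so for the second after the job is handed in, with the robot touching nothing.
It also fails if it takes over 128 s, if anything falls off the work surface, if the arm or the gripper's body presses on something with over 40 N, if the wrist force passes 120 N, or if a joint passes its speed limit or range.

ROBOT

A 6-joint arm with a two-finger parallel gripper is mounted at the origin on a cart in front of the work surface, level with it; the furniture and walls round the work are solid. World frame = base frame: x ahead of the robot, y to its left, z up, the work surface at z = 0. Lengths are in mm, angles in rad, forces in N, time in s.
With the tool pointing down it reaches from about 300 to 750 mm from the base axis. Payload 8.5 kg.
Tool frame: the origin (TCP) lies at the very end of the fingers, on their centre line; the grasp point (between the pads) lies 19 mm behind it; z points along the fingers, y is the direction in which the jaws open and shut (so a half turn about z gives the same grasp; the last joint's range is limited). The gripper opens to 88 mm and grips with 3 to 60 N. Pads are 18 mm wide; open, the fingers measure 123 mm over their backs; the gripper's body (75 mm by 187 mm) begins 45 mm behind the grasp point.
Start: joints at [1.027, 0.381, 1.297, -0, 1.464, -0.215], TCP at [177.59, 520.521, 238.748] pointing down, gripper open.
Joint ranges: [-3.11, 3.11], [-0.89, 2.33], [0.22, 2.48], [-1.42, 4.56], [0.17, 2.85], [-2.88, 2.88]. Speed limits (rad/s): [2.39, 2.39, 3.14, 3.14, 3.14, 3.14].

INTERFACE

Orientations are given as a rotation vector (axis times angle).
In Python, from plant import robot gives the robot as it stands. The module is installed in compiled form; this text tells all that it offers.
- The arm moves only by the tool apply_moves, never from a script. Its argument "rows" is a list of rows, each a list of 6 numbers: the shift along the tool's x, y, z in mm, then the turn, a rotation vector about the tool's x, y, z in rad. A call has exactly 8 rows; each row is the pose to reach, as a shift and turn from the pose commanded when the call began, along the tool's axes at that moment; what a row does not reach only later rows make up. A row lasts 1/12 s, in which the tool goes at most 41.7 mm and 7.16 degrees, less where a joint would pass 70% of its speed; a pose out of reach is approached as far as the arm can. A call with a gripper value outside its range is refused whole. "gripper" is the finger opening in mm, from 0 to 88.1, set as the call begins (left out, the last holds). The fingers move at their own pace and stop on an object; "newtons" is the grip in N (left out, the last holds). Time passes only in rows, so rows that repeat a pose let the fingers close, or fill a call up. It gives the time, the measured TCP pose, the force and the opening at its end, in the units of the state.
- robot.get_state(): the state, without advancing time (a new reading comes with each control period).
- robot.grab_frame(name): name is "side" or "top" or "wrist"; returns a dict with "img" (384x512x3 uint8, red, green, blue), "intrinsics" (3x3 intrinsics, pixels), "R" (3x3) and "t" (3): a world point X has camera coordinates R X + t. Camera axes: x right, y down, z forward; pixel columns grow to the right and rows downward; lengths in mm; the calibration is good to about 2 mm. A picture is of the moment at which its call begins. There is no depth.
- robot.hand_in(): hands the job in, once; it reports no verdict.
The state is a dict: "t": time; "q": joint angles; "joint_vel": joint speeds; "joint_torque": joint torques, N m; "position": TCP position; "tool_rot": TCP orientation; "force": force on the tool from outside, world axes, zero at the start; "torque": the same for the moment, N m; "width": finger opening in mm.
Only numpy, scipy, OpenCV 4.12 (cv2) and the standard library are available. Lean on these libraries where they do the work, as an engineer would, in place of code of your own. Each camera call takes 0.05 s, during which the arm holds its last target.

## Working session

There is one attempt and no reset: what is moved stays moved. The work goes in short steps, Python scripts to look and compute and a tool call to move; the robot and the scene stay as the last step left them, time stands still between calls to the robot, and variables do not carry over. Pictures are saved under pics/ and viewed, and the job is handed in when it is done.

Besides the shell and the picture viewer there is one more tool, called after ">>>" by a JSON object that holds its "method" and its "body". apply_moves: Moves the arm, as the interface text tells. Its arguments: {"type":"object","properties":{"rows":{"type":"array","items":{"type":"array","items":{"type":"number"}}},"gripper":{"type":"number"},"newtons":{"type":"number"}},"required":["rows"]}

```bash
mkdir -p pics; python3 - <<'E'
from plant import robot
import cv2, json, numpy as np
s=robot.get_state()
print({k:(np.round(v,3).tolist() if not isinstance(v,float) else v) for k,v in s.items()})
for n in ["side","top","wrist"]:
    f=robot.grab_frame(n)
    cv2.imwrite(f"pics/{n}0.png",cv2.cvtColor(f["img"],cv2.COLOR_RGB2BGR))
    np.savez(f"pics/{n}0.npz",**f)
    print(n,np.round(f["intrinsics"],1).tolist(),np.round(f["R"],3).tolist(),np.round(f["t"],1).tolist())
E
```

```text
{'t': 0.0, 'q': [1.027, 0.381, 1.298, 0.0, 1.464, -0.215], 'joint_vel': [-0.001, 0.0, -0.0, -0.001, -0.001, -0.002], 'joint_torque': [0.001, -43.793, -22.455, 0.071, 0.035, -0.0], 'position': [177.433, 520.297, 238.162], 'tool_rot': [-0.514, -3.099, 0.002], 'force': [-0.521, -0.637, 0.734], 'torque': [0.032, -0.02, -0.012], 'width': 88.09236341383756}
side [[401.1, 0.0, 260.0], [0.0, 401.1, 194.0], [0.0, 0.0, 1.0]] [[0.86, -0.51, -0.008], [-0.321, -0.529, -0.786], [0.397, 0.678, -0.619]] [-567.1, 161.5, 761.5]
top [[499.3, 0.0, 255.8], [0.0, 499.3, 190.9], [0.0, 0.0, 1.0]] [[-0.023, -1.0, -0.013], [-0.989, 0.025, -0.146], [0.146, 0.01, -0.989]] [-118.6, 565.4, 1322.8]
wrist [[275.2, 0.0, 257.9], [0.0, 275.2, 194.3], [0.0, 0.0, 1.0]] [[0.323, 0.946, -0.001], [0.915, -0.312, 0.257], [0.243, -0.084, -0.966]] [-549.9, -35.4, 388.6]
```

View pics/top0.png

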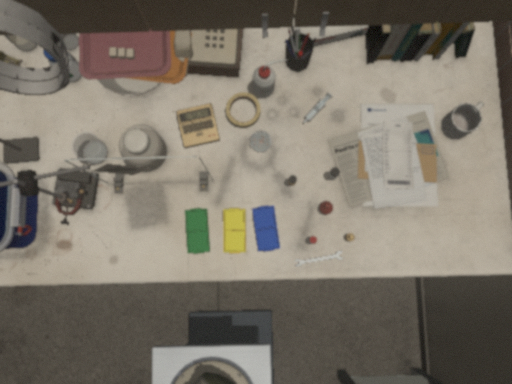

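View pics/side0.png

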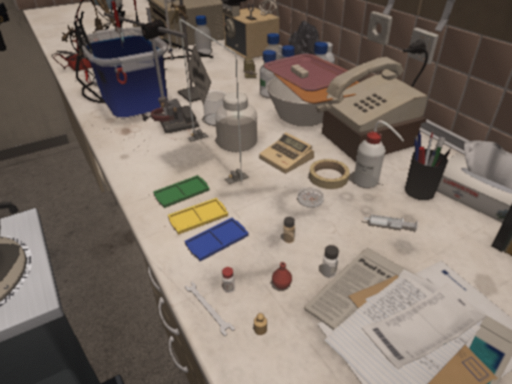

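View pics/wrist0.png

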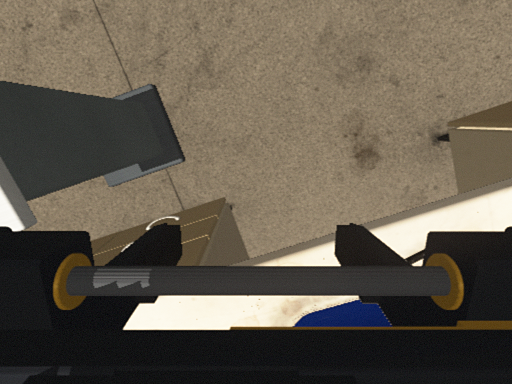

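The top view shows vial a at (290,180), vial c at (331,174), the bulb at (325,208), vial b at (311,240), the brass weight at (349,237), the dish at (259,145), and the trays at u≈197/234/265, v≈230. I'll zoom in and measure.

```bash
cat > h.py <<'E'
import numpy as np, cv2
from scipy.spatial.transform import Rotation as Ro
def load(n):
    d=np.load(f"pics/{n}.npz"); return {k:d[k] for k in d}
def grab(robot,cam,name):
    f=robot.grab_frame(cam); np.savez(f"pics/{name}.npz",**f)
    cv2.imwrite(f"pics/{name}.png",cv2.cvtColor(f["img"],cv2.COLOR_RGB2BGR)); return f
def proj(f,X):
    X=np.atleast_2d(X); c=X@f["R"].T+f["t"]; p=c@f["intrinsics"].T; return p[:,:2]/p[:,2:]
def ray(f,uv):
    d=np.linalg.inv(f["intrinsics"])@np.array([uv[0],uv[1],1.]); return -f["R"].T@f["t"], f["R"].T@d
def onz(f,uv,z):
    o,d=ray(f,uv); return o+d*(z-o[2])/d[2]
def tri(fs,uvs):
    A=np.zeros((3,3));b=np.zeros(3)
    for f,uv in zip(fs,uvs):
        o,d=ray(f,uv); d=d/np.linalg.norm(d); M=np.eye(3)-np.outer(d,d); A+=M;b+=M@o
    return np.linalg.solve(A,b)
def crop(f,x0,y0,w,h,s,name):
    c=cv2.resize(f["img"][y0:y0+h,x0:x0+w],None,fx=s,fy=s,interpolation=cv2.INTER_CUBIC)
    cv2.imwrite(f"pics/{name}.png",cv2.cvtColor(c,cv2.COLOR_RGB2BGR))
E
python3 - <<'E'
from h import *
t=load("top0");s=load("side0")
crop(t,180,130,190,140,4,"topc"); crop(s,145,160,210,190,3,"sidec")
for n,f in(("top",t),("side",s)):
    hsv=cv2.cvtColor(f["img"],cv2.COLOR_RGB2HSV)
    R=(180,130,190,140) if n=="top" else (145,160,210,190)
    roi=np.zeros(hsv.shape[:2],np.uint8); roi[R[1]:R[1]+R[3],R[0]:R[0]+R[2]]=255
    H,S,V=cv2.split(hsv)
    masks=dict(green=(H>45)&(H<85)&(S>120),yellow=(H>18)&(H<35)&(S>150),blue=(H>105)&(H<130)&(S>120),red=((H<8)|(H>172))&(S>110)&(V>50),black=(V<75)&(S<110),brass=(H>10)&(H<25)&(S>110))
    for k,m in masks.items():
        m=(m.astype(np.uint8)*255)&roi
        nn,l,st,c=cv2.connectedComponentsWithStats(m)
        for i in range(1,nn):
            if st[i,4]>=8: print(n,k,st[i].tolist(),c[i].round(1).tolist(),onz(f,c[i],12 if k in("green","yellow","blue") else 40).round(0)[:2])
E
```

```text
top yellow [225, 210, 13, 41, 179] [229.5, 228.4] [464. -57.]
top blue [254, 207, 24, 43, 780] [265.4, 228.3] [ 462. -156.]
top red [323, 204, 9, 9, 35] [327.2, 208.8] [ 509. -325.]
top red [310, 237, 6, 6, 22] [312.6, 239.4] [ 427. -282.]
top black [331, 170, 6, 6, 20] [333.6, 172.6] [ 608. -347.]
side yellow [169, 200, 58, 32, 964] [197.2, 215.2] [454. -76.]
side blue [186, 221, 61, 38, 1037] [215.6, 238.9] [ 456. -164.]
side red [273, 264, 18, 24, 297] [281.6, 277.2] [ 504. -338.]
side red [223, 267, 10, 10, 78] [227.4, 271.9] [ 427. -277.]
side black [339, 168, 5, 5, 14] [341.0, 170.1] [ 806. -135.]
side black [285, 219, 8, 8, 48] [288.6, 222.7] [ 594. -226.]
side black [325, 247, 12, 12, 118] [331.0, 252.4] [ 616. -336.]
side black [154, 289, 9, 15, 46] [157.3, 295.8] [ 302. -263.]
side black [161, 302, 30, 48, 452] [173.8, 330.3] [ 302. -340.]
side brass [168, 198, 60, 36, 1130] [197.2, 215.1] [ 443. -107.]
side brass [255, 316, 11, 17, 102] [260.5, 324.4] [ 423. -400.]
```

View pics/topc.png

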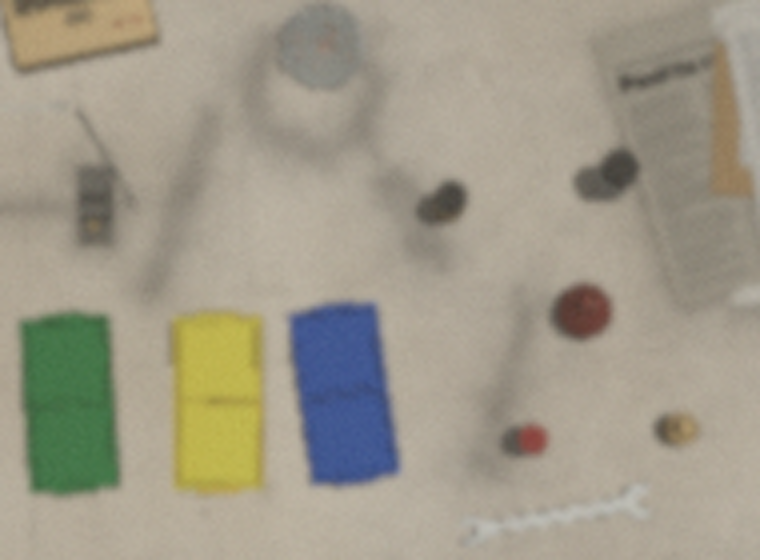

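View pics/sidec.png

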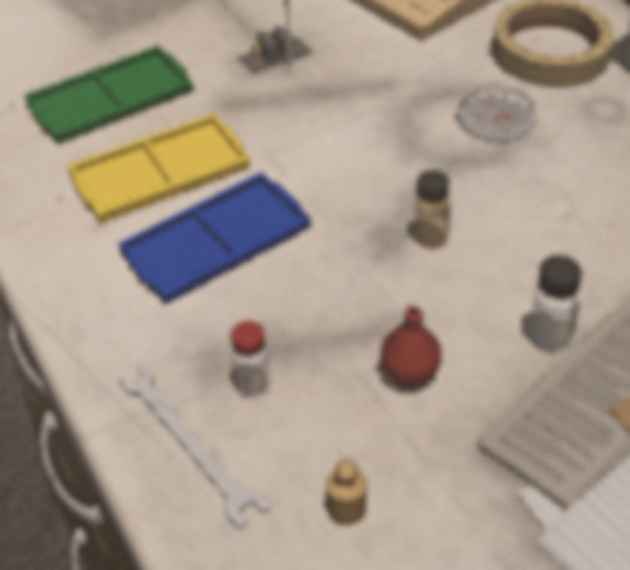

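```bash
python3 - <<'E'
from h import *
t=load("top0");s=load("side0")
T=dict(a=((452,194),(433,178),56),c=((620,166),(560,264),64),b=((532,439),(248,330),50),w=((682,427),(346,464),42),bulb=((587,303),(413,312),56))
for k,(p,q,z) in T.items():
    up=(180+(p[0]+.5)/4-.5,130+(p[1]+.5)/4-.5); us=(145+(q[0]+.5)/3-.5,160+(q[1]+.5)/3-.5)
    print(k,tri([t,s],[up,us]).round(0),onz(t,up,z).round(0)[:2],onz(s,us,z).round(0)[:2],z)
p=(320,45);print("dish",onz(t,(180+p[0]/4,130+p[1]/4),7).round(0), onz(s,(145+497/3,160+112/3),7).round(0))
hsv=cv2.cvtColor(t["img"],cv2.COLOR_RGB2HSV);H,S,V=cv2.split(hsv)
print(hsv[228,197],hsv[228,234],hsv[228,265],hsv[220,215])
roi=np.zeros(H.shape,bool);roi[195:265,175:290]=1
for k,(lo,hi,sm) in dict(green=(45,90,70),yellow=(20,40,100),blue=(100,130,90)).items():
    m=(roi&(H>lo)&(H<hi)&(S>sm)).astype(np.uint8)
    cs=max(cv2.findContours(m,0,1)[0],key=cv2.contourArea)
    r=cv2.minAreaRect(cs); P=np.array([onz(t,x,12)[:2] for x in cv2.boxPoints(r)]); c=P.mean(0)
    e=[P[1]-P[0],P[2]-P[1]]; L=max(e,key=np.linalg.norm)
    print(k,c.round(1),[round(float(np.linalg.norm(x))) for x in e],"long axis deg",np.degrees(np.arctan2(*L[::-1])).round(1))
    print(P.round(0).tolist())
E
```

```text
a [ 591. -232.   57.] [ 593. -233.] [ 590. -231.] 56
c [ 606. -345.   66.] [ 608. -346.] [ 607. -343.] 64
b [ 426. -281.   50.] [ 427. -281.] [ 426. -281.] 50
w [ 433. -383.   39.] [ 433. -383.] [ 431. -385.] 42
bulb [ 516. -321.   52.] [ 516. -321.] [ 514. -324.] 56
dish [ 710. -147.    7.] [ 708. -150.    7.]
[ 62 101 116] [ 27 150 184] [112 133 127] [ 20  41 174]
green [460.9  33.6] [59, 120] long axis deg -176.7
[[520.0, 67.0], [522.0, 8.0], [402.0, 1.0], [400.0, 59.0]]
yellow [459.6 -69.8] [60, 122] long axis deg -179.2
[[520.0, -39.0], [521.0, -99.0], [399.0, -101.0], [398.0, -41.0]]
blue [ 462.8 -156.1] [57, 119] long axis deg -173.3
[[519.0, -121.0], [526.0, -177.0], [407.0, -191.0], [400.0, -135.0]]
```

Measurements agree between the two views within about 3 mm. The object heights also come out right: 57, 66, 50, 39 and 52 mm against 56, 64, 50, 42 and 56 mm. First I swing the arm to the front, well short of the shield, and align the tool with the world axes.

>>> {"method": "apply_moves", "body": {"rows": [[-27, -20, 0, 0, 0, -0.041], [-54, -40, 0, 0, 0, -0.082], [-81, -60, 0, 0, 0, -0.123], [-108, -80, 0, 0, 0, -0.164], [-135, -100, 0, 0, 0, -0.206], [-162, -120, 0, 0, 0, -0.247], [-189, -140, 0, 0, 0, -0.288], [-216, -159, 0, 0, 0, -0.329]], "gripper": 60, "newtons": 20}}

```text
t: 0.82
position: [331.1, 298.8, 238.7]
tool_rot: [0.004, -3.141, 0.0]
force: [-0.2, 0.1, 0.3]
width: 59.5
```

>>> {"method": "apply_moves", "body": {"rows": [[-6, -37, 0, 0, 0, 0], [-12, -75, 0, 0, 0, 0], [-18, -112, 0, 0, 0, 0], [-25, -150, 0, 0, 0, 0], [-31, -187, 0, 0, 0, 0], [-37, -225, 0, 0, 0, 0], [-43, -262, 0, 0, 0, 0], [-49, -299, 0, 0, 0, 0]]}}

```text
t: 1.48
position: [379.4, -0.5, 238.8]
tool_rot: [-0.0, 3.141, 0.0]
force: [1.2, 1.0, 0.2]
width: 60.0
```

>>> {"method": "apply_moves", "body": {"rows": [[-22, -29, 0, 0, 0, 0], [-45, -58, 0, 0, 0, 0], [-67, -87, 0, 0, 0, 0], [-90, -116, 0, 0, 0, 0], [-113, -145, 0, 0, 0, 0], [-150, -174, 0, 0, 0, 0], [-180, -203, 0, 0, 0, 0], [-211, -232, 0, 0, 0, 0]]}}

```text
t: 2.15
position: [587.4, -227.8, 238.4]
tool_rot: [0.0, -3.141, -0.0]
force: [0.7, 0.3, 0.6]
width: 60.1
```

```bash
python3 - <<'E'
from plant import robot
from h import *
f=grab(robot,"wrist","w1"); g=grab(robot,"side","s1")
print(robot.get_state()["position"],proj(f,[[591,-232,56],[591,-232,0],[606,-345,64]]),f["t"],(-f["R"].T@f["t"]))
E
```

```text
[ 588.7460836  -230.19221482  235.85629759] [[254.18609269 179.88146503]
 [254.7088728  171.71957687]
 [160.16991003 193.47513827]] [ 227.44540378 -603.11834303  237.27210395] [ 522.03570097 -227.4304661   384.10325268]
```

View pics/w1.png

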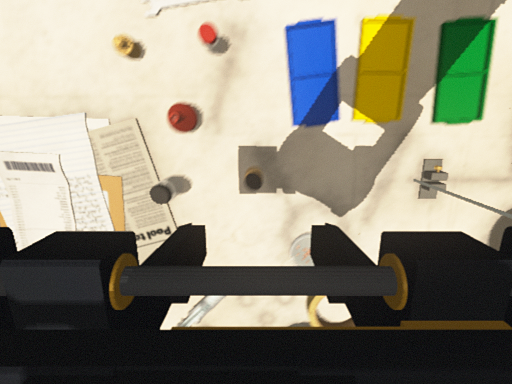

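View pics/s1.png

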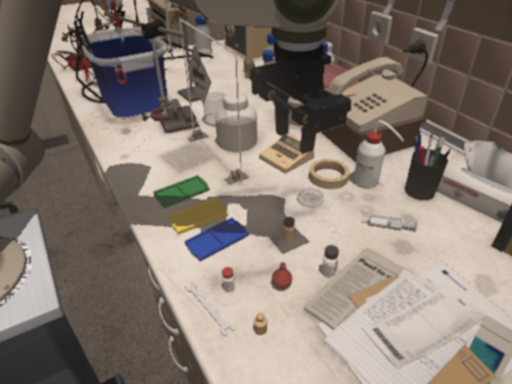

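The wrist view shows vial a's cap at (254,177) against a predicted (254,180), and c's cap at (161,191), so both agree. I'll cross-check the rest and the trays from this view.

```bash
python3 - <<'E'
from h import *
f=load("w1")
crop(f,90,0,150,210,4,"w1c")
for k,p,z in (("a",(254,177),56),("c",(161,191),64),("b",(206,32),50),("w",(122,41),42),("bulb",(183,117),28)): print(k,onz(f,p,z).round(0))
H,S,V=cv2.split(cv2.cvtColor(f["img"],cv2.COLOR_RGB2HSV))
for k,(lo,hi,sm) in dict(green=(45,90,100),yellow=(20,40,130),blue=(100,130,110)).items():
    m=((H>lo)&(H<hi)&(S>sm)&(np.arange(384)[:,None]<140)).astype(np.uint8)
    cs=max(cv2.findContours(m,0,1)[0],key=cv2.contourArea)
    P=np.array([onz(f,x,12)[:2] for x in cs[:,0]]).astype(np.float32)
    print(k,cv2.minAreaRect(P))
E
```

```text
a [ 587. -232.   56.]
c [ 603. -344.   64.]
b [ 428. -284.   50.]
w [ 435. -380.   42.]
bulb [ 517. -321.   28.]
green ((463.32696533203125, 28.431743621826172), (122.07785034179688, 64.68882751464844), 3.4578027725219727)
yellow ((461.39971923828125, -72.08158874511719), (64.3404769897461, 125.78482818603516), 89.43439483642578)
blue ((465.6637268066406, -158.35433959960938), (121.49958801269531, 58.426753997802734), 6.804680824279785)
```

View pics/w1c.png

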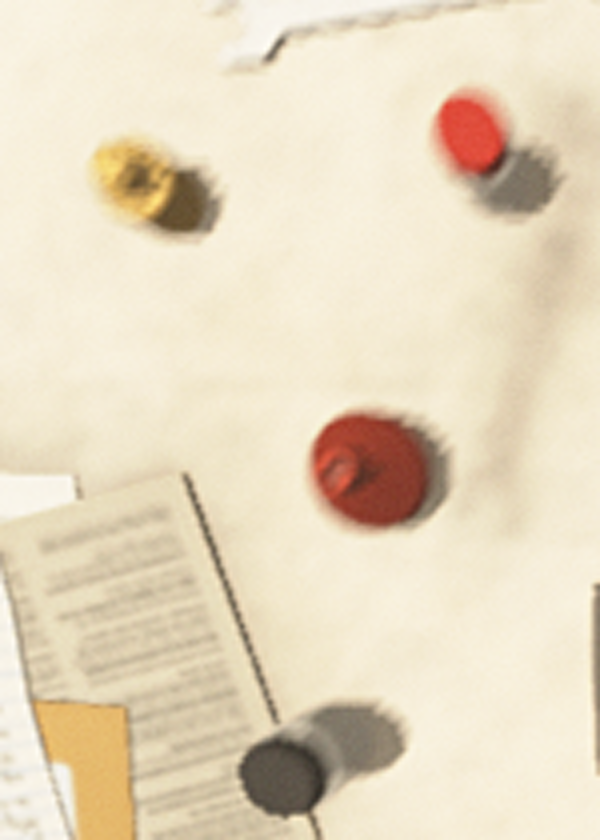

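>>> {"method": "apply_moves", "body": {"rows": [[0, 0, 25, 0, 0, 0], [1, 0, 55, 0, 0, 0], [2, 0, 90, 0, 0, 0], [2, 0, 125, 0, 0, 0], [2, 0, 160, 0, 0, 0], [2, 0, 190, 0, 0, 0], [2, 0, 212, 0, 0, 0], [2, 0, 224, 0, 0, 0]]}}

```text
t: 2.92
position: [582.8, -225.3, 11.9]
tool_rot: [0.0, -3.138, -0.004]
force: [-0.4, -0.6, 0.1]
width: 60.1
```

>>> {"method": "apply_moves", "body": {"rows": [[0, 0, 0, 0, 0, 0], [0, 0, 0, 0, 0, 0], [0, 0, 0, 0, 0, 0], [0, 0, 0, 0, 0, 0], [0, 0, 0, 0, 0, 0], [0, 0, 0, 0, 0, 0], [0, 0, 0, 0, 0, 0], [0, 0, 0, 0, 0, 0]], "gripper": 0, "newtons": 20}}

```text
t: 3.58
position: [584.7, -226.8, 15.8]
tool_rot: [-0.0, 3.14, -0.002]
force: [-1.0, 0.3, 7.4]
width: 23.4
```

```bash
python3 - <<'E'
from plant import robot
from h import *
f=grab(robot,"wrist","w2")
for i in range(3):
    s=robot.get_state();print(s["position"].round(1) if hasattr(s["position"],"round") else s["position"],np.round(s["force"],1),s["width"])
    robot.grab_frame("top")
E
```

```text
[ 584.7 -226.8   15.8] [-1.8 -0.1  6.1] 22.924005470173093
[ 584.8 -226.8   15.9] [-1.1 -0.2  6.8] 23.221414010261327
[ 584.7 -226.8   15.8] [-1.1  0.   6.1] 23.673061063286678
```

View pics/w2.png

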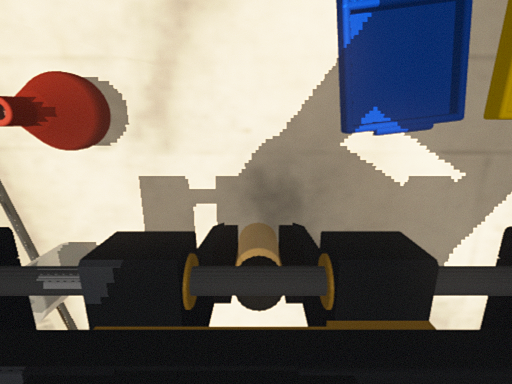

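>>> {"method": "apply_moves", "body": {"rows": [[0, 0, -20, 0, 0, 0], [0, 0, -50, 0, 0, 0], [10, 8, -60, 0, 0, 0], [30, 23, -60, 0, 0, 0], [52, 40, -60, 0, 0, 0], [74, 57, -60, 0, 0, 0], [90, 69, -60, 0, 0, 0], [95, 73, -60, 0, 0, 0]]}}

```text
t: 4.45
position: [487.1, -151.6, 74.9]
tool_rot: [0.001, -3.14, -0.002]
force: [0.8, -0.7, 0.0]
width: 23.4
```

```bash
python3 - <<'E'
from plant import robot
from h import *
f=grab(robot,"wrist","w3")
s=robot.get_state();print(np.round(s["position"],1),np.round(s["force"],1),s["width"])
E
```

```text
[ 487.7 -151.9   75. ] [0.1 1.  0.2] 23.121640264399442
```

View pics/w3.png

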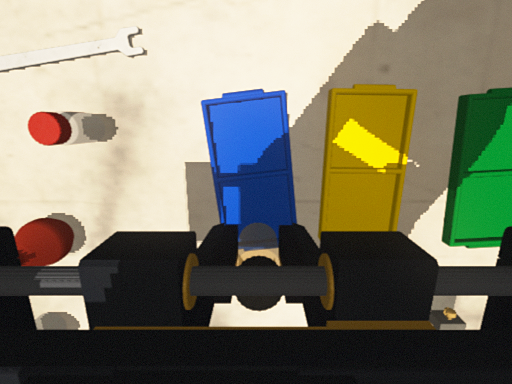

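```bash
python3 - <<'E'
from h import *
f=load("w3")
# blue tray rim points: divider ends, near-end outer corners, side edges (z=12)
for p in ((218,178),(292,172),(203,103),(286,94)): print(p,onz(f,p,12).round(1))
for p in ((322,172),(402,172),(330,90),(416,92)): print("y",p,onz(f,p,12).round(1))
print(proj(f,[[491,-152,61],[464,-157,12],[493,-153.7,5]]).round(0))
crop(f,180,80,260,200,3,"w3c")
E
```

```text
(218, 178) [ 464. -182.   12.]
(292, 172) [ 459.3 -125.    12. ]
(203, 103) [ 409.  -190.8   12. ]
(286, 94) [ 402.8 -131.1   12. ]
y (322, 172) [ 459.3 -102.    12. ]
y (402, 172) [459.2 -40.5  12. ]
y (330, 90) [400.1 -99.8  12. ]
y (416, 92) [401.4 -38.3  12. ]
[[257. 236.]
 [250. 178.]
 [255. 211.]]
```

View pics/w3c.png

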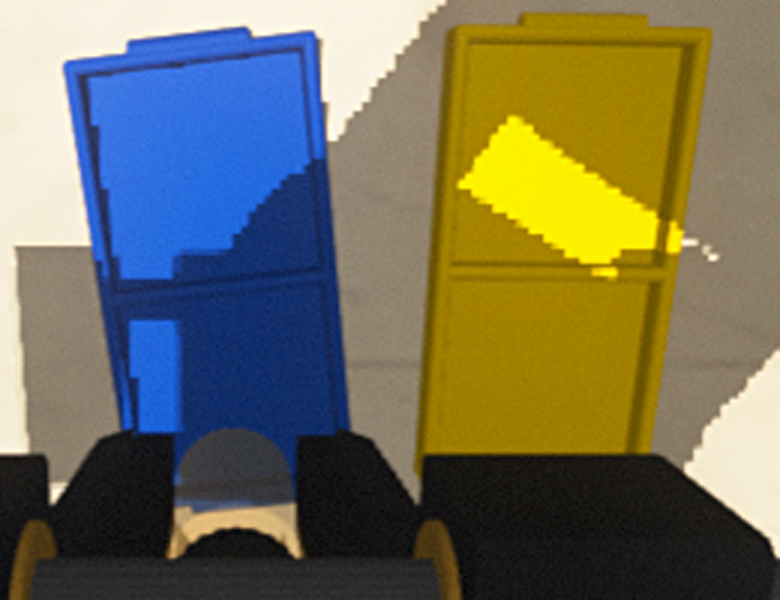

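>>> {"method": "apply_moves", "body": {"rows": [[0, 0, 10, 0, 0, 0], [0, 0, 25, 0, 0, 0], [0, 0, 38, 0, 0, 0], [0, 0, 47, 0, 0, 0], [0, 0, 51, 0, 0, 0], [0, 0, 52, 0, 0, 0], [0, 0, 53, 0, 0, 0], [0, 0, 53, 0, 0, 0]]}}

```text
t: 5.17
position: [489.7, -153.7, 22.1]
tool_rot: [-0.0, 3.141, -0.001]
force: [-0.3, -0.8, -0.1]
width: 23.4
```

>>> {"method": "apply_moves", "body": {"rows": [[0, 0, 0.3, 0, 0, 0], [0, 0, 0.6, 0, 0, 0], [0, 0, 0.9, 0, 0, 0], [0, 0, 1.1, 0, 0, 0], [0, 0, 1.3, 0, 0, 0], [0, 0, 1.4, 0, 0, 0], [0, 0, 1.5, 0, 0, 0], [0, 0, 1.5, 0, 0, 0]]}}

```text
t: 5.83
position: [489.4, -153.5, 20.8]
tool_rot: [-0.0, 3.141, -0.001]
force: [-1.5, 0.2, 7.4]
width: 23.2
```

>>> {"method": "apply_moves", "body": {"rows": [[0, 0, 0, 0, 0, 0], [0, 0, 0, 0, 0, 0], [0, 0, 0, 0, 0, 0], [0, 0, 0, 0, 0, 0], [0, 0, -5, 0, 0, 0], [0, 0, -20, 0, 0, 0], [0, 0, -50, 0, 0, 0], [0, 0, -85, 0, 0, 0]], "gripper": 55}}

```text
t: 6.5
position: [488.4, -153.0, 105.4]
tool_rot: [0.0, -3.138, -0.003]
force: [-0.2, -0.4, 0.0]
width: 55.0
```

>>> {"method": "apply_moves", "body": {"rows": [[-10, -16, 0, 0, 0, 0], [-26, -42, 0, 0, 0, 0], [-44, -72, 0, 0, 0, 0], [-63, -104, 0, 0, 0, 0], [-82, -136, 0, 0, 0, 0], [-99, -164, 0, 0, 0, 0], [-111, -184, 0, 0, 0, 0], [-115, -191, 0, 0, 0, 0]]}}

```text
t: 7.17
position: [605.1, -347.4, 104.9]
tool_rot: [0.002, 3.141, -0.001]
force: [0.1, 0.8, -0.4]
width: 55.5
```

```bash
python3 - <<'E'
from plant import robot
from h import *
f=grab(robot,"wrist","w4");g=grab(robot,"side","s4")
crop(g,130,150,260,195,3,"s4c")
s=robot.get_state();print(np.round(s["position"],1),np.round(s["force"],1),s["width"])
print(proj(f,[[605,-345,64],[605,-345,0]]).round(0))
E
```

```text
[ 604.4 -345.7  104.7] [-0.4  1.1 -1. ] 55.02160748642029
[[261. 215.]
 [260. 193.]]
```

View pics/w4.png

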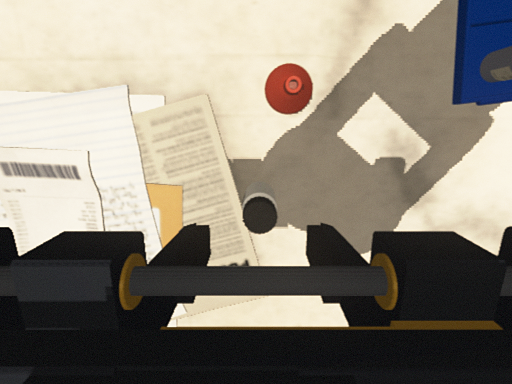

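View pics/s4c.png

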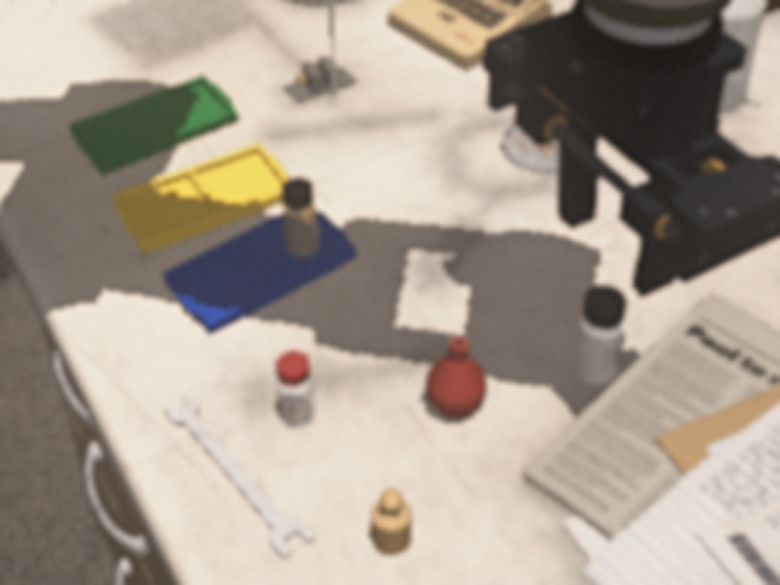

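Vial a stands in the blue bay, and c's cap at (260,215) is exactly where predicted. I'll descend and grip c.

>>> {"method": "apply_moves", "body": {"rows": [[0, 0, 10, 0, 0, 0], [0, 0, 25, 0, 0, 0], [0, 0, 45, 0, 0, 0], [0, 0, 62, 0, 0, 0], [0, 0, 76, 0, 0, 0], [0, 0, 84, 0, 0, 0], [0, 0, 88, 0, 0, 0], [0, 0, 88, 0, 0, 0]]}}

```text
t: 7.93
position: [604.0, -343.7, 16.7]
tool_rot: [0.001, -3.141, -0.001]
force: [0.4, 0.5, -0.5]
width: 55.0
```

>>> {"method": "apply_moves", "body": {"rows": [[0, 0, 0, 0, 0, 0], [0, 0, 0, 0, 0, 0], [0, 0, 0, 0, 0, 0], [0, 0, 0, 0, 0, 0], [0, 0, 0, 0, 0, 0], [0, 0, 0, 0, 0, 0], [0, 0, 0, 0, 0, 0], [0, 0, 0, 0, 0, 0]], "gripper": 0, "newtons": 20}}

```text
t: 8.6
position: [604.6, -344.6, 17.8]
tool_rot: [-0.0, 3.141, -0.001]
force: [0.1, 0.4, 4.5]
width: 26.9
```

>>> {"method": "apply_moves", "body": {"rows": [[0, 0, -10, 0, 0, 0], [0, 0, -30, 0, 0, 0], [0, 0, -58, 0, 0, 0], [4, 4, -80, 0, 0, 0], [18, 20, -88, 0, 0, 0], [38, 41, -90, 0, 0, 0], [60, 65, -90, 0, 0, 0], [82, 89, -90, 0, 0, 0]]}}

```text
t: 9.27
position: [521.1, -254.5, 107.7]
tool_rot: [0.0, 3.141, -0.0]
force: [-0.0, -0.6, -0.4]
width: 26.8
```

>>> {"method": "apply_moves", "body": {"rows": [[22, 24, 0, 0, 0, 0], [42, 46, 0, 0, 0, 0], [60, 65, 0, 0, 0, 0], [74, 81, 0, 0, 0, 0], [84, 91, 0, 0, 0, 0], [89, 97, 0, 0, 0, 0], [89, 97, 0, 0, 0, 0], [89, 97, 0, 0, 0, 0]]}}

```text
t: 9.93
position: [433.8, -158.9, 107.7]
tool_rot: [-0.0, 3.141, -0.001]
force: [0.7, -0.8, -0.6]
width: 26.8
```

```bash
python3 - <<'E'
from plant import robot
from h import *
f=grab(robot,"wrist","w5")
s=robot.get_state();print(np.round(s["position"],1),np.round(s["force"],1),s["width"])
print(proj(f,[[433,-158,5],[461.8,-154.3,12]]).round(0))
E
```

```text
[ 434.  -159.2  107.5] [ 0.   0.2 -0.2] 27.020080563326133
[[259. 193.]
 [263. 224.]]
```

View pics/w5.png

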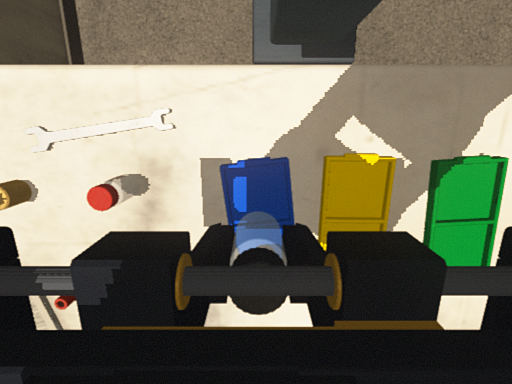

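>>> {"method": "apply_moves", "body": {"rows": [[0, 0, 10, 0, 0, 0], [0, 0, 25, 0, 0, 0], [0, 0, 45, 0, 0, 0], [0, 0, 62, 0, 0, 0], [0, 0, 74, 0, 0, 0], [0, 0, 80, 0, 0, 0], [0, 0, 82, 0, 0, 0], [0, 0, 82.5, 0, 0, 0]]}}

```text
t: 10.65
position: [433.7, -158.9, 24.7]
tool_rot: [0.0, 3.142, -0.0]
force: [-0.0, -0.6, -0.2]
width: 27.0
```

>>> {"method": "apply_moves", "body": {"rows": [[0, 0, 0.3, 0, 0, 0], [0, 0, 0.6, 0, 0, 0], [0, 0, 0.9, 0, 0, 0], [0, 0, 1.2, 0, 0, 0], [0, 0, 1.5, 0, 0, 0], [0, 0, 1.7, 0, 0, 0], [0, 0, 1.8, 0, 0, 0], [0, 0, 1.8, 0, 0, 0]]}}

```text
t: 11.32
position: [433.3, -158.5, 23.0]
tool_rot: [-0.0, 3.142, -0.0]
force: [0.2, 0.1, -0.2]
width: 27.2
```

>>> {"method": "apply_moves", "body": {"rows": [[0, 0, 0.2, 0, 0, 0], [0, 0, 0.4, 0, 0, 0], [0, 0, 0.6, 0, 0, 0], [0, 0, 0.8, 0, 0, 0], [0, 0, 0.9, 0, 0, 0], [0, 0, 1, 0, 0, 0], [0, 0, 1, 0, 0, 0], [0, 0, 1, 0, 0, 0]]}}

```text
t: 11.98
position: [433.5, -158.5, 22.6]
tool_rot: [-0.0, 3.141, -0.001]
force: [-1.5, 2.0, 10.0]
width: 26.9
```

>>> {"method": "apply_moves", "body": {"rows": [[0, 0, 0, 0, 0, 0], [0, 0, 0, 0, 0, 0], [0, 0, 0, 0, 0, 0], [0, 0, 0, 0, 0, 0], [0, 0, -5, 0, 0, 0], [0, 0, -20, 0, 0, 0], [0, 0, -50, 0, 0, 0], [0, 0, -85, 0, 0, 0]], "gripper": 55}}

```text
t: 12.65
position: [432.4, -158.0, 107.2]
tool_rot: [0.0, -3.138, -0.003]
force: [0.1, -0.4, -1.1]
width: 54.7
```

>>> {"method": "apply_moves", "body": {"rows": [[0, -10, 0, 0, 0, 0], [2, -32, 0, 0, 0, 0], [4, -62, 0, 0, 0, 0], [6, -92, 0, 0, 0, 0], [7, -113, 0, 0, 0, 0], [7, -123, 0, 0, 0, 0], [7, -123, 0, 0, 0, 0], [7, -123, 0, 0, 0, 0]]}}

```text
t: 13.32
position: [426.1, -280.9, 106.6]
tool_rot: [-0.001, -3.141, -0.002]
force: [-0.2, 0.6, 0.3]
width: 54.7
```

```bash
python3 - <<'E'
from plant import robot
from h import *
f=grab(robot,"wrist","w6");g=grab(robot,"side","s6")
crop(g,130,150,260,195,3,"s6c")
s=robot.get_state();print(np.round(s["position"],1),np.round(s["force"],1),s["width"])
print(proj(f,[[426.5,-282,50],[426.5,-282,0]]).round(0))
E
```

```text
[ 426.2 -280.2  106.8] [-0.1  0.3 -0.2] 54.948288442794016
[[256. 209.]
 [256. 193.]]
```

View pics/w6.png

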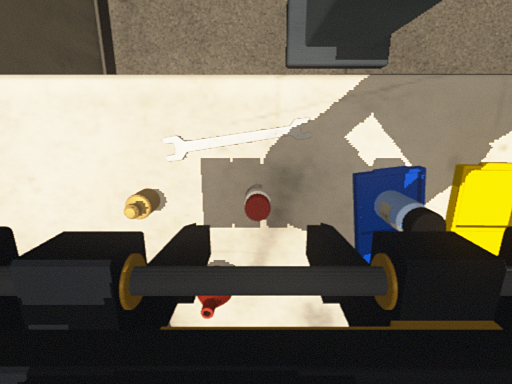

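View pics/s6c.png

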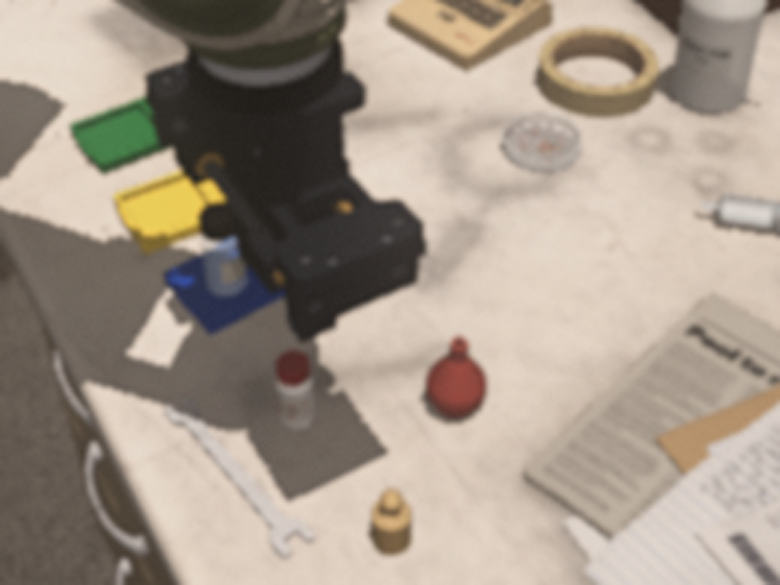

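>>> {"method": "apply_moves", "body": {"rows": [[0, 0, 10, 0, 0, 0], [0, -1, 27, 0, 0, 0], [1, -1, 48, 0, 0, 0], [1, -1, 67, 0, 0, 0], [1, -1, 82, 0, 0, 0], [1, -1, 91, 0, 0, 0], [1, -1, 95, 0, 0, 0], [1, -1, 95, 0, 0, 0]]}}

```text
t: 14.08
position: [425.3, -281.8, 11.6]
tool_rot: [0.002, -3.141, -0.001]
force: [-0.0, 0.1, -1.2]
width: 54.9
```

>>> {"method": "apply_moves", "body": {"rows": [[0, 0, 0, 0, 0, 0], [0, 0, 0, 0, 0, 0], [0, 0, 0, 0, 0, 0], [0, 0, 0, 0, 0, 0], [0, 0, 0, 0, 0, 0], [0, 0, 0, 0, 0, 0], [0, 0, 0, 0, 0, 0], [0, 0, 0, 0, 0, 0]], "gripper": 0, "newtons": 20}}

```text
t: 14.75
position: [425.4, -282.6, 12.3]
tool_rot: [-0.0, 3.141, -0.001]
force: [-1.0, 0.8, 4.3]
width: 21.4
```

>>> {"method": "apply_moves", "body": {"rows": [[0, 0, -10, 0, 0, 0], [0, 0, -32, 0, 0, 0], [0, 0, -62, 0, 0, 0], [0, 0, -90, 0, 0, 0], [0, 8, -105, 0, 0, 0], [0, 26, -108, 0, 0, 0], [-1, 54, -108, 0, 0, 0], [-2, 84, -108, 0, 0, 0]]}}

```text
t: 15.42
position: [427.2, -198.1, 120.8]
tool_rot: [0.002, 3.14, -0.001]
force: [0.9, -0.5, -0.1]
width: 21.0
```

>>> {"method": "apply_moves", "body": {"rows": [[-1, 32, 0, 0, 0, 0], [-2, 62, 0, 0, 0, 0], [-3, 88, 0, 0, 0, 0], [-3, 108, 0, 0, 0, 0], [-4, 121, 0, 0, 0, 0], [-4, 127, 0, 0, 0, 0], [-4, 128, 0, 0, 0, 0], [-4, 128, 0, 0, 0, 0]]}}

```text
t: 16.08
position: [431.3, -70.7, 120.2]
tool_rot: [-0.001, 3.141, -0.001]
force: [0.1, -0.0, -0.7]
width: 21.1
```

```bash
python3 - <<'E'
from plant import robot
from h import *
f=grab(robot,"wrist","w7")
s=robot.get_state();print(np.round(s["position"],1),np.round(s["force"],1),s["width"])
print(proj(f,[[431,-71,5],[460,-71,12],[432,31,5],[490,34,5]]).round(0))
E
```

```text
[431.4 -71.1 120.1] [ 0.6  0.2 -0.5] 21.12681572379643
[[257. 190.]
 [257. 220.]
 [362. 191.]
 [359. 246.]]
```

View pics/w7.png

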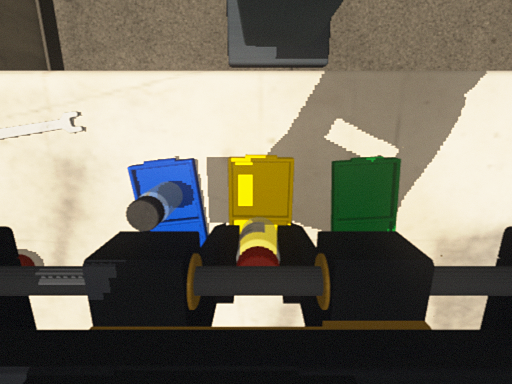

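>>> {"method": "apply_moves", "body": {"rows": [[0, 0, 10, 0, 0, 0], [0, 1, 28, 0, 0, 0], [0, 2, 52, 0, 0, 0], [0, 2, 74, 0, 0, 0], [0, 2, 90, 0, 0, 0], [0, 2, 98, 0, 0, 0], [0, 2, 100.5, 0, 0, 0], [0, 2, 101, 0, 0, 0]]}}

```text
t: 16.8
position: [431.4, -69.0, 18.9]
tool_rot: [-0.001, -3.141, -0.0]
force: [0.2, -0.6, -0.5]
width: 21.0
```

>>> {"method": "apply_moves", "body": {"rows": [[0, 0, 0.4, 0, 0, 0], [0, 0, 0.8, 0, 0, 0], [0, 0, 1.2, 0, 0, 0], [0, 0, 1.5, 0, 0, 0], [0, 0, 1.8, 0, 0, 0], [0, 0, 2.1, 0, 0, 0], [0, 0, 2.3, 0, 0, 0], [0, 0, 2.3, 0, 0, 0]]}}

```text
t: 17.47
position: [431.4, -68.5, 17.1]
tool_rot: [-0.0, 3.141, -0.001]
force: [-1.1, -0.4, 8.3]
width: 21.1
```

>>> {"method": "apply_moves", "body": {"rows": [[0, 0, 0, 0, 0, 0], [0, 0, 0, 0, 0, 0], [0, 0, 0, 0, 0, 0], [0, 0, 0, 0, 0, 0], [0, 0, -5, 0, 0, 0], [0, 0, -25, 0, 0, 0], [0, 0, -62, 0, 0, 0], [0, 0, -100, 0, 0, 0]], "gripper": 55}}

```text
t: 18.13
position: [430.5, -68.2, 117.6]
tool_rot: [0.0, -3.139, -0.002]
force: [1.3, -0.5, -0.3]
width: 55.4
```

>>> {"method": "apply_moves", "body": {"rows": [[0, -15, 0, 0, 0, 0], [0, -45, 0, 0, 0, 0], [0, -82, 0, 0, 0, 0], [0, -120, 0, 0, 0, 0], [-1, -158, 0, 0, 0, 0], [-1, -196, 0, 0, 0, 0], [-1, -230, 0, 0, 0, 0], [-1, -255, 0, 0, 0, 0]]}}

```text
t: 18.8
position: [431.9, -326.3, 116.9]
tool_rot: [0.002, 3.141, -0.001]
force: [-0.6, 0.0, -0.4]
width: 55.2
```

>>> {"method": "apply_moves", "body": {"rows": [[0, -20, 0, 0, 0, 0], [0, -38, 0, 0, 0, 0], [0, -51, 0, 0, 0, 0], [0, -58, 0, 0, 0, 0], [0, -59, 0, 0, 0, 0], [0, -59, 0, 0, 0, 0], [0, -59, 0, 0, 0, 0], [0, -59, 0, 0, 0, 0]]}}

```text
t: 19.47
position: [432.4, -381.6, 116.8]
tool_rot: [0.002, -3.141, -0.0]
force: [1.0, -0.4, 0.1]
width: 55.1
```

```bash
python3 - <<'E'
from plant import robot
from h import *
f=grab(robot,"wrist","w8");g=grab(robot,"side","s8")
crop(g,130,150,260,195,3,"s8c")
s=robot.get_state();print(np.round(s["position"],1),np.round(s["force"],1),s["width"])
print(proj(f,[[433,-383,42],[433,-383,0]]).round(0))
E
```

```text
[ 432.5 -381.8  116.8] [ 0.8  0.7 -0. ] 54.78279475499392
[[256. 203.]
 [256. 190.]]
```

View pics/w8.png

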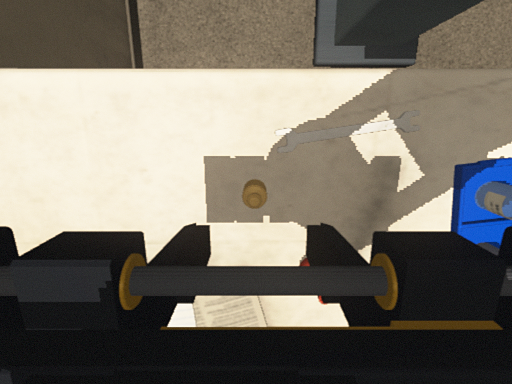

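View pics/s8c.png

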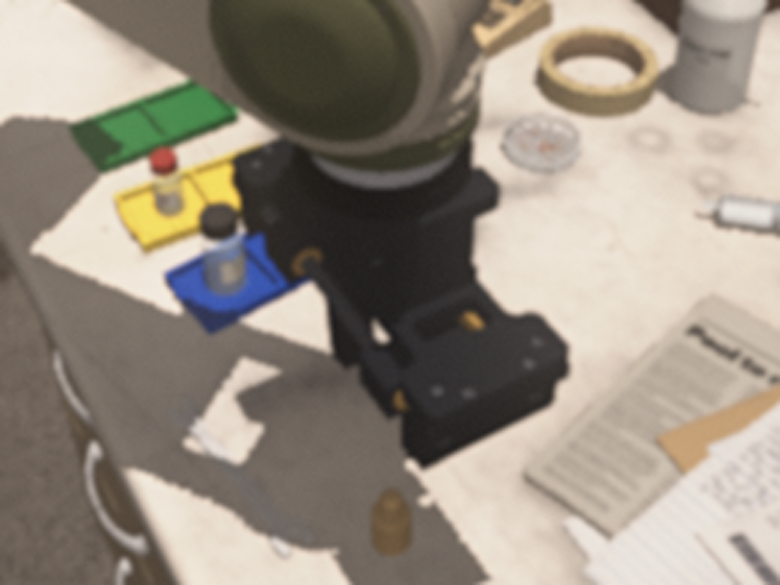

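>>> {"method": "apply_moves", "body": {"rows": [[0, 0, 12, 0, 0, 0], [0, 0, 32, 0, 0, 0], [0, 0, 58, 0, 0, 0], [0, 0, 80, 0, 0, 0], [0, 0, 96, 0, 0, 0], [0, 0, 104, 0, 0, 0], [0, 0, 107, 0, 0, 0], [0, 0, 107, 0, 0, 0]]}}

```text
t: 20.23
position: [432.4, -382.4, 9.6]
tool_rot: [0.001, -3.141, -0.0]
force: [0.4, 0.4, 0.1]
width: 54.9
```

>>> {"method": "apply_moves", "body": {"rows": [[0, 0, 0, 0, 0, 0], [0, 0, 0, 0, 0, 0], [0, 0, 0, 0, 0, 0], [0, 0, 0, 0, 0, 0], [0, 0, 0, 0, 0, 0], [0, 0, 0, 0, 0, 0], [0, 0, 0, 0, 0, 0], [0, 0, 0, 0, 0, 0]], "gripper": 0, "newtons": 25}}

```text
t: 20.9
position: [432.5, -382.9, 10.1]
tool_rot: [-0.0, 3.141, -0.002]
force: [-1.0, -1.6, 5.4]
width: 21.0
```

>>> {"method": "apply_moves", "body": {"rows": [[0, 0, -8, 0, 0, 0], [0, 0, -28, 0, 0, 0], [0, 0, -56, 0, 0, 0], [0, 0, -84, 0, 0, 0], [0, 6, -105, 0, 0, 0], [0, 24, -110, 0, 0, 0], [0, 52, -110, 0, 0, 0], [0, 85, -110, 0, 0, 0]]}}

```text
t: 21.57
position: [432.0, -297.2, 120.2]
tool_rot: [0.002, 3.141, -0.001]
force: [0.9, 0.3, -1.8]
width: 21.2
```

>>> {"method": "apply_moves", "body": {"rows": [[0, 35, 0, 0, 0, 0], [0, 70, 0, 0, 0, 0], [0, 105, 0, 0, 0, 0], [0, 140, 0, 0, 0, 0], [0, 175, 0, 0, 0, 0], [0, 210, 0, 0, 0, 0], [0, 240, 0, 0, 0, 0], [0, 265, 0, 0, 0, 0]]}}

```text
t: 22.23
position: [431.4, -30.2, 119.8]
tool_rot: [0.002, -3.141, -0.001]
force: [1.4, 0.9, -1.0]
width: 21.4
```

>>> {"method": "apply_moves", "body": {"rows": [[-8, 20, 0, 0, 0, 0], [-22, 40, 0, 0, 0, 0], [-36, 55, 0, 0, 0, 0], [-48, 65, 0, 0, 0, 0], [-55, 69, 0, 0, 0, 0], [-57, 69, 0, 0, 0, 0], [-57, 69, 0, 0, 0, 0], [-57, 69, 0, 0, 0, 0]]}}

```text
t: 22.9
position: [488.6, 36.0, 119.6]
tool_rot: [-0.001, -3.141, -0.0]
force: [0.6, -0.1, -0.8]
width: 21.2
```

```bash
python3 - <<'E'
from plant import robot
from h import *
f=grab(robot,"wrist","w9");g=grab(robot,"side","s9")
crop(g,130,100,260,195,3,"s9c")
s=robot.get_state();print(np.round(s["position"],1),np.round(s["force"],1),s["width"])
print(proj(f,[[490,36.5,5],[432,33.5,5],[461,35,12]]).round(0))
E
```

```text
[488.7  36.  119.7] [ 0.3  0.2 -1. ] 21.521196635835853
[[258. 192.]
 [255. 131.]
 [256. 163.]]
```

View pics/w9.png

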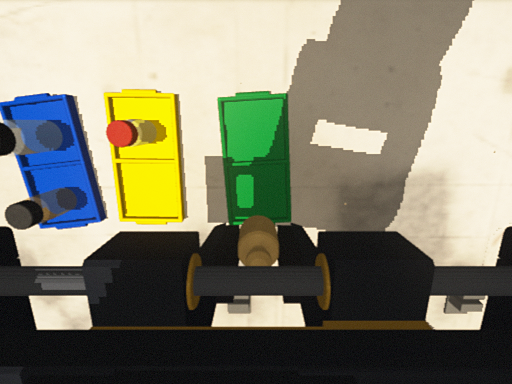

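View pics/s9c.png

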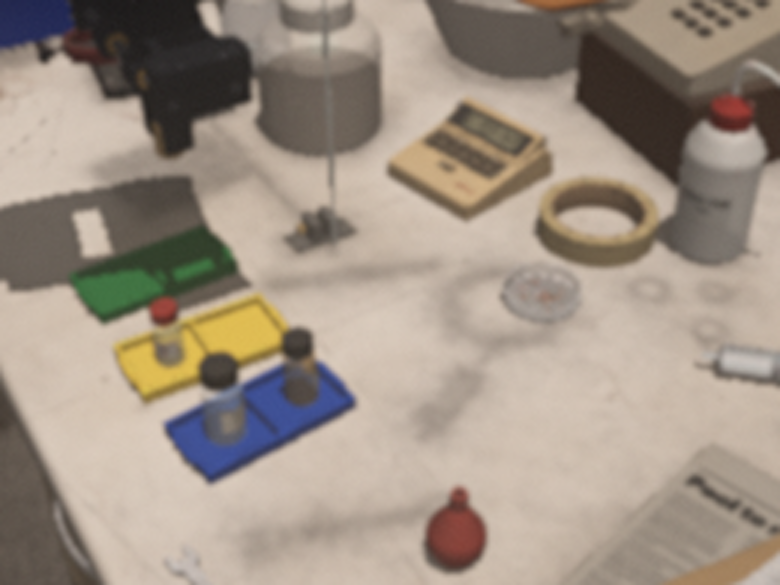

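>>> {"method": "apply_moves", "body": {"rows": [[0, 0, 10, 0, 0, 0], [0, 0, 28, 0, 0, 0], [0, 0, 52, 0, 0, 0], [0, 0, 74, 0, 0, 0], [0, 0, 90, 0, 0, 0], [0, 0, 99, 0, 0, 0], [0, 0, 102, 0, 0, 0], [0, 0, 103, 0, 0, 0]]}}

```text
t: 23.67
position: [489.2, 36.3, 16.7]
tool_rot: [-0.0, -3.141, -0.0]
force: [-0.1, -0.6, -0.8]
width: 21.0
```

>>> {"method": "apply_moves", "body": {"rows": [[0, 0, 0.3, 0, 0, 0], [0, 0, 0.6, 0, 0, 0], [0, 0, 0.9, 0, 0, 0], [0, 0, 1.2, 0, 0, 0], [0, 0, 1.5, 0, 0, 0], [0, 0, 1.8, 0, 0, 0], [0, 0, 2, 0, 0, 0], [0, 0, 2, 0, 0, 0]]}}

```text
t: 24.33
position: [489.4, 36.5, 15.1]
tool_rot: [-0.0, 3.141, -0.0]
force: [-2.1, -0.4, 4.4]
width: 20.8
```

>>> {"method": "apply_moves", "body": {"rows": [[0, 0, 0, 0, 0, 0], [0, 0, 0, 0, 0, 0], [0, 0, 0, 0, 0, 0], [0, 0, 0, 0, 0, 0], [0, 0, -5, 0, 0, 0], [0, 0, -25, 0, 0, 0], [0, 0, -62, 0, 0, 0], [0, 0, -100, 0, 0, 0]], "gripper": 55}}

```text
t: 25.0
position: [488.4, 36.6, 115.5]
tool_rot: [0.0, -3.139, -0.001]
force: [0.2, 0.5, 0.3]
width: 55.3
```

>>> {"method": "apply_moves", "body": {"rows": [[0, -15, 0, 0, 0, 0], [0, -45, 0, 0, 0, 0], [0, -80, 0, 0, 0, 0], [0, -115, 0, 0, 0, 0], [-2, -150, 0, 0, 0, 0], [-8, -185, 0, 0, 0, 0], [-14, -220, 0, 0, 0, 0], [-18, -250, 0, 0, 0, 0]], "gripper": 76}}

```text
t: 25.67
position: [507.4, -215.8, 115.0]
tool_rot: [0.001, 3.141, -0.001]
force: [-0.2, -0.1, -0.9]
width: 75.9
```

>>> {"method": "apply_moves", "body": {"rows": [[-2, -28, 0, 0, 0, 0], [-4, -55, 0, 0, 0, 0], [-6, -78, 0, 0, 0, 0], [-8, -96, 0, 0, 0, 0], [-8, -106, 0, 0, 0, 0], [-8, -108, 0, 0, 0, 0], [-8, -108, 0, 0, 0, 0], [-8, -108, 0, 0, 0, 0]]}}

```text
t: 26.33
position: [515.2, -320.4, 114.7]
tool_rot: [0.001, -3.141, -0.001]
force: [-0.1, 0.2, 0.2]
width: 75.8
```

```bash
python3 - <<'E'
from plant import robot
from h import *
f=grab(robot,"wrist","w10");g=grab(robot,"side","s10")
crop(g,130,150,260,195,3,"s10c")
s=robot.get_state();print(np.round(s["position"],1),np.round(s["force"],1),s["width"])
print(proj(f,[[515,-322,56],[515,-322,16],[515,-322,0]]).round(0))
crop(f,150,120,210,150,3,"w10c")
H,S,V=cv2.split(cv2.cvtColor(f["img"],cv2.COLOR_RGB2HSV))
m=(((H<8)|(H>172))&(S>120)&(np.arange(384)[:,None]<262)).astype(np.uint8)
c=max(cv2.findContours(m,0,1)[0],key=cv2.contourArea);print(cv2.boundingRect(c))
E
```

```text
[ 515.4 -320.3  114.8] [-0.2 -0.1 -0.2] 75.84595383186455
[[255. 208.]
 [256. 195.]
 [256. 190.]]
(235, 174, 41, 42)
```

View pics/w10c.png

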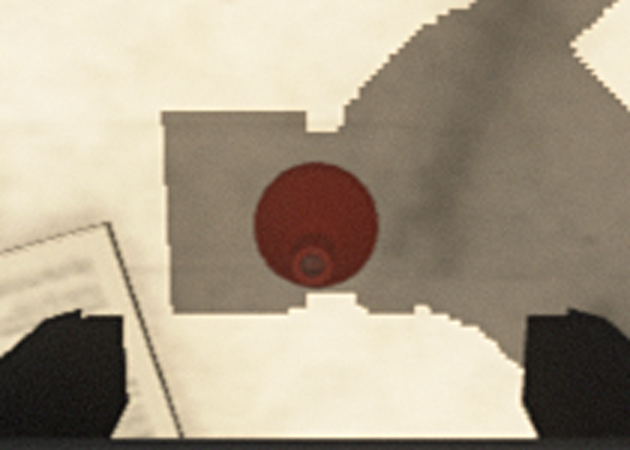

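View pics/s10c.png

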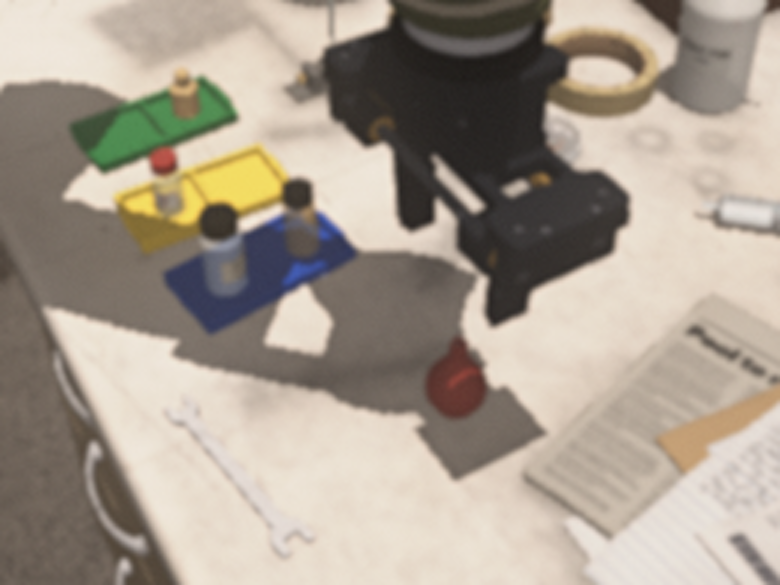

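Weight stands in the green far bay. The bulb is centred at (255,195), as predicted. I'll grip it at its widest band, keeping the fingertips high enough to clear the rim later.

>>> {"method": "apply_moves", "body": {"rows": [[0, -1, 12, 0, 0, 0], [0, -1, 32, 0, 0, 0], [0, -1, 58, 0, 0, 0], [0, -1, 80, 0, 0, 0], [0, -1, 95, 0, 0, 0], [0, -1, 103, 0, 0, 0], [0, -1, 106, 0, 0, 0], [0, -1, 106, 0, 0, 0]]}}

```text
t: 27.1
position: [515.4, -322.1, 8.7]
tool_rot: [0.001, -3.141, -0.0]
force: [0.2, 0.3, 0.7]
width: 76.2
```

>>> {"method": "apply_moves", "body": {"rows": [[0, 0, 0, 0, 0, 0], [0, 0, 0, 0, 0, 0], [0, 0, 0, 0, 0, 0], [0, 0, 0, 0, 0, 0], [0, 0, 0, 0, 0, 0], [0, 0, 0, 0, 0, 0], [0, 0, 0, 0, 0, 0], [0, 0, 0, 0, 0, 0]], "gripper": 0, "newtons": 25}}

```text
t: 27.77
position: [515.3, -322.5, 8.8]
tool_rot: [-0.0, 3.141, -0.0]
force: [-0.4, 0.2, 1.4]
width: 35.8
```

>>> {"method": "apply_moves", "body": {"rows": [[0, 0, -0.5, 0, 0, 0], [0, 0, -1, 0, 0, 0], [0, 0, -1.5, 0, 0, 0], [0, 0, -2, 0, 0, 0], [0, 0, -2.5, 0, 0, 0], [0, 0, -3, 0, 0, 0], [0, 0, -3, 0, 0, 0], [0, 0, -3, 0, 0, 0]]}}

```text
t: 28.43
position: [515.3, -322.4, 11.7]
tool_rot: [-0.0, 3.142, -0.0]
force: [0.3, -0.0, -0.1]
width: 36.0
```

```bash
python3 - <<'E'
from plant import robot
from h import *
f=grab(robot,"wrist","w11");g=grab(robot,"side","s11")
crop(g,230,220,130,100,6,"s11c");crop(f,170,150,170,190,3,"w11c")
s=robot.get_state();print(np.round(s["position"],1),np.round(s["force"],1),s["width"])
E
```

```text
[ 515.3 -322.4   11.6] [ 0.4 -0.  -1. ] 35.87929504390542
```

View pics/s11c.png

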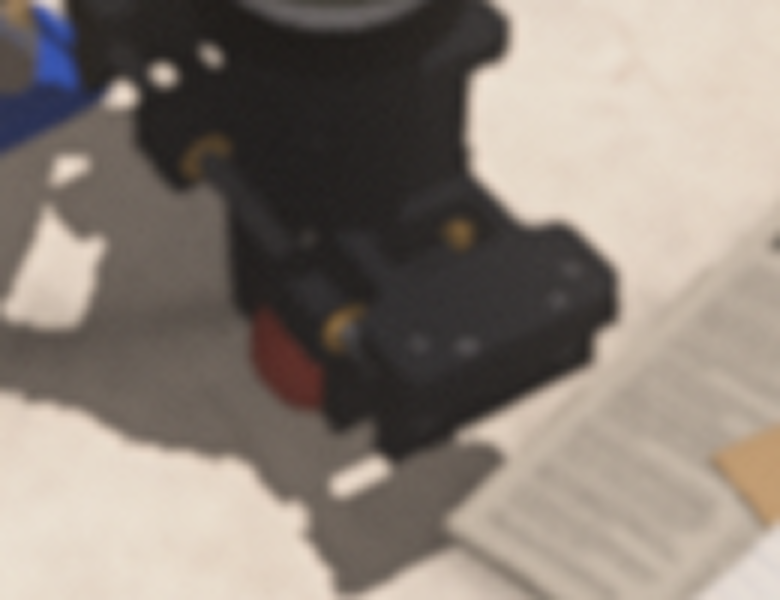

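View pics/w11c.png

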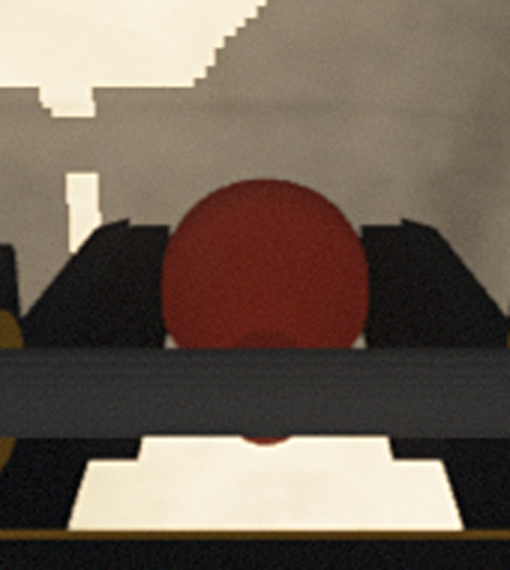

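>>> {"method": "apply_moves", "body": {"rows": [[0, 0, -2, 0, 0, 0], [0, 0, -5, 0, 0, 0], [0, 0, -9, 0, 0, 0], [0, 0, -13, 0, 0, 0], [0, 0, -17, 0, 0, 0], [0, 0, -20, 0, 0, 0], [0, 0, -22, 0, 0, 0], [0, 0, -22, 0, 0, 0]]}}

```text
t: 29.2
position: [515.5, -322.6, 34.2]
tool_rot: [-0.0, 3.141, -0.001]
force: [-0.2, -0.5, -0.4]
width: 36.0
```

```bash
python3 - <<'E'
from plant import robot
from h import *
f=grab(robot,"wrist","w12");g=grab(robot,"side","s12")
crop(g,230,220,130,100,6,"s12c")
s=robot.get_state();print(np.round(s["position"],1),np.round(s["force"],1),s["width"])
E
```

```text
[ 515.3 -322.4   33.7] [ 0.3 -0.1  0.3] 35.932325032856916
```

View pics/s12c.png

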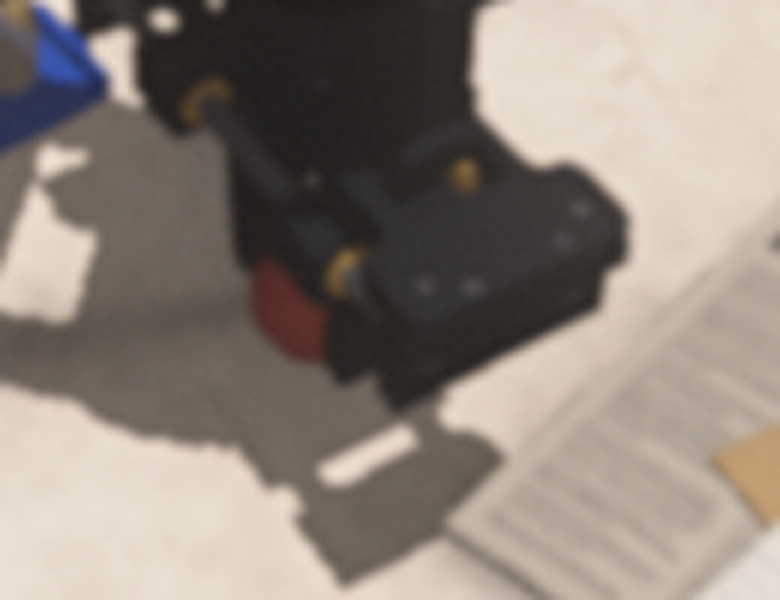

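View pics/w12.png

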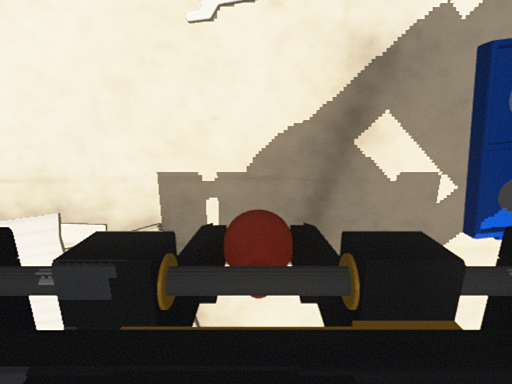

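The bulb is held and lifted. I'll carry it smoothly to the near green bay.

>>> {"method": "apply_moves", "body": {"rows": [[0, 0, -5, 0, 0, 0], [0, 0, -14, 0, 0, 0], [0, 0, -27, 0, 0, 0], [0, 0, -42, 0, 0, 0], [0, 0, -57, 0, 0, 0], [0, 0, -70, 0, 0, 0], [0, 0, -80, 0, 0, 0], [0, 0, -85, 0, 0, 0]]}}

```text
t: 29.97
position: [515.7, -322.8, 120.6]
tool_rot: [-0.0, 3.14, -0.003]
force: [0.5, 0.4, -0.8]
width: 35.6
```

>>> {"method": "apply_moves", "body": {"rows": [[2, 5, 0, 0, 0, 0], [6, 15, 0, 0, 0, 0], [12, 32, 0, 0, 0, 0], [20, 54, 0, 0, 0, 0], [29, 80, 0, 0, 0, 0], [38, 108, 0, 0, 0, 0], [47, 136, 0, 0, 0, 0], [56, 164, 0, 0, 0, 0]]}}

```text
t: 30.63
position: [458.0, -156.7, 118.0]
tool_rot: [-0.0, -3.14, -0.001]
force: [0.7, 0.9, -0.0]
width: 35.8
```

>>> {"method": "apply_moves", "body": {"rows": [[8, 28, 0, 0, 0, 0], [14, 56, 0, 0, 0, 0], [19, 84, 0, 0, 0, 0], [23, 112, 0, 0, 0, 0], [26, 138, 0, 0, 0, 0], [27, 160, 0, 0, 0, 0], [27, 177, 0, 0, 0, 0], [27, 187, 0, 0, 0, 0]]}}

```text
t: 31.3
position: [431.3, 30.3, 118.2]
tool_rot: [0.003, -3.14, -0.001]
force: [-0.7, -0.2, -0.5]
width: 35.7
```

>>> {"method": "apply_moves", "body": {"rows": [[0, 4, 0, 0, 0, 0], [0, 5, 0, 0, 0, 0], [0, 5, 0, 0, 0, 0], [0, 5, 0, 0, 0, 0], [0, 5, 0, 0, 0, 0], [0, 5, 0, 0, 0, 0], [0, 5, 0, 0, 0, 0], [0, 5, 0, 0, 0, 0]]}}

```text
t: 31.97
position: [432.3, 33.3, 118.6]
tool_rot: [0.0, 3.142, -0.0]
force: [-1.1, -0.0, -0.0]
width: 35.8
```

```bash
python3 - <<'E'
from plant import robot
from h import *
f=grab(robot,"wrist","w13");g=grab(robot,"side","s13")
crop(g,100,80,230,190,3,"s13c")
s=robot.get_state();print(np.round(s["position"],1),np.round(s["force"],1),s["width"])
print(proj(f,[[432,33.5,5],[490,36.5,5],[461,35,12]]).round(0))
E
```

```text
[432.2  33.4 118.6] [-0.2 -0.2 -0.6] 36.1105427786359
[[258. 190.]
 [261. 245.]
 [259. 221.]]
```

View pics/w13.png

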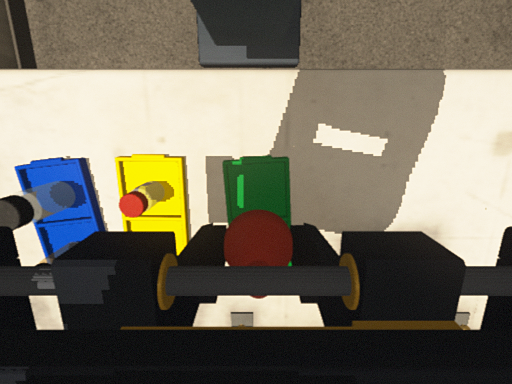

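View pics/s13c.png

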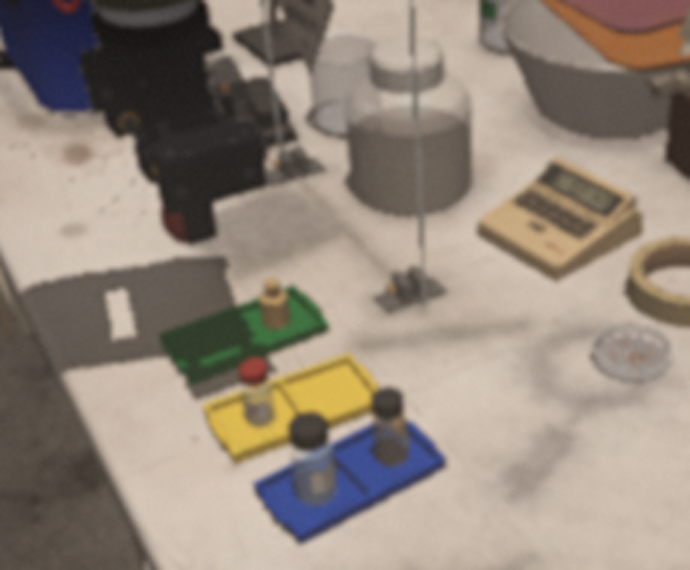

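>>> {"method": "apply_moves", "body": {"rows": [[0, 0, 8, 0, 0, 0], [0, 0, 24, 0, 0, 0], [0, 0, 46, 0, 0, 0], [0, 0, 68, 0, 0, 0], [0, 0, 86, 0, 0, 0], [0, 0, 97, 0, 0, 0], [0, 0, 102, 0, 0, 0], [0, 0, 103, 0, 0, 0]]}}

```text
t: 32.73
position: [431.8, 33.6, 14.7]
tool_rot: [0.0, -3.14, -0.001]
force: [-0.8, -0.1, 0.3]
width: 35.7
```

>>> {"method": "apply_moves", "body": {"rows": [[0, 0, 0.2, 0, 0, 0], [0, 0, 0.4, 0, 0, 0], [0, 0, 0.7, 0, 0, 0], [0, 0, 1, 0, 0, 0], [0, 0, 1.2, 0, 0, 0], [0, 0, 1.4, 0, 0, 0], [0, 0, 1.5, 0, 0, 0], [0, 0, 1.5, 0, 0, 0]]}}

```text
t: 33.4
position: [432.2, 33.5, 14.2]
tool_rot: [-0.0, 3.141, 0.0]
force: [-0.7, 0.5, 0.3]
width: 36.2
```

>>> {"method": "apply_moves", "body": {"rows": [[0, 0, 0.1, 0, 0, 0], [0, 0, 0.2, 0, 0, 0], [0, 0, 0.3, 0, 0, 0], [0, 0, 0.4, 0, 0, 0], [0, 0, 0.5, 0, 0, 0], [0, 0, 0.6, 0, 0, 0], [0, 0, 0.7, 0, 0, 0], [0, 0, 0.7, 0, 0, 0]]}}

```text
t: 34.07
position: [432.3, 33.5, 13.7]
tool_rot: [-0.0, 3.141, -0.0]
force: [-1.1, 0.5, 6.8]
width: 35.7
```

>>> {"method": "apply_moves", "body": {"rows": [[0, 0, 0, 0, 0, 0], [0, 0, -0.5, 0, 0, 0], [0, 0, -1, 0, 0, 0], [0, 0, -1, 0, 0, 0], [0, 0, -5, 0, 0, 0], [0, 0, -20, 0, 0, 0], [0, 0, -50, 0, 0, 0], [0, 0, -85, 0, 0, 0]], "gripper": 76}}

```text
t: 34.73
position: [431.3, 33.7, 98.7]
tool_rot: [0.0, -3.138, -0.001]
force: [0.2, 0.7, 1.3]
width: 75.7
```

>>> {"method": "apply_moves", "body": {"rows": [[0, 0, -30, 0, 0, 0], [5, 0, -60, 0, 0, 0], [15, 0, -90, 0, 0, 0], [30, 0, -115, 0, 0, 0], [45, 0, -130, 0, 0, 0], [55, 0, -135, 0, 0, 0], [60, 0, -135, 0, 0, 0], [60, 0, -135, 0, 0, 0]]}}

```text
t: 35.4
position: [371.3, 33.7, 232.9]
tool_rot: [0.0, -3.141, -0.0]
force: [0.5, -0.2, -0.1]
width: 75.5
```

```bash
python3 - <<'E'
from plant import robot
from h import *
f=grab(robot,"wrist","w14");g=grab(robot,"side","s14");t=grab(robot,"top","t14")
crop(g,130,130,250,190,3,"s14c");crop(t,180,130,190,140,4,"t14c")
s=robot.get_state();print(np.round(s["position"],1),np.round(s["force"],1),s["width"])
E
```

```text
[372.4  33.5 232.5] [ 0.9  0.8 -0.5] 75.8750046359668
```

View pics/w14.png

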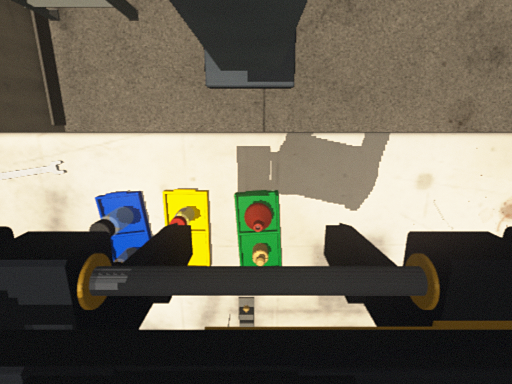

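View pics/s14c.png

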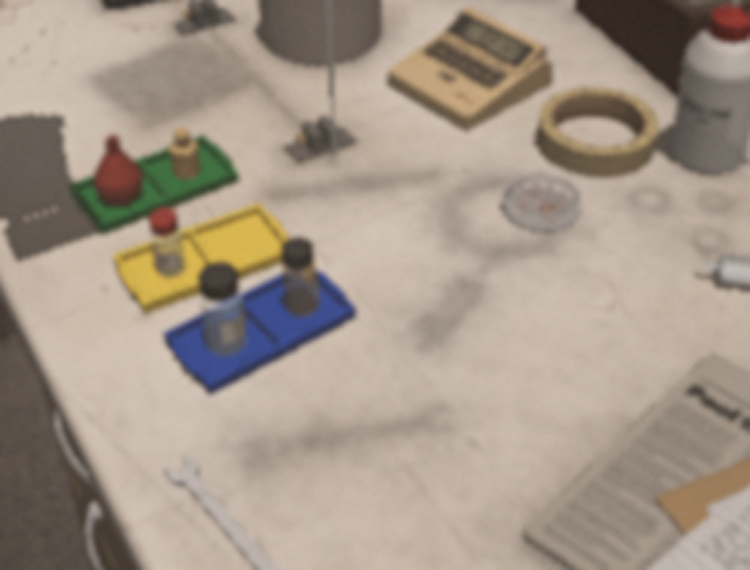

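View pics/t14c.png

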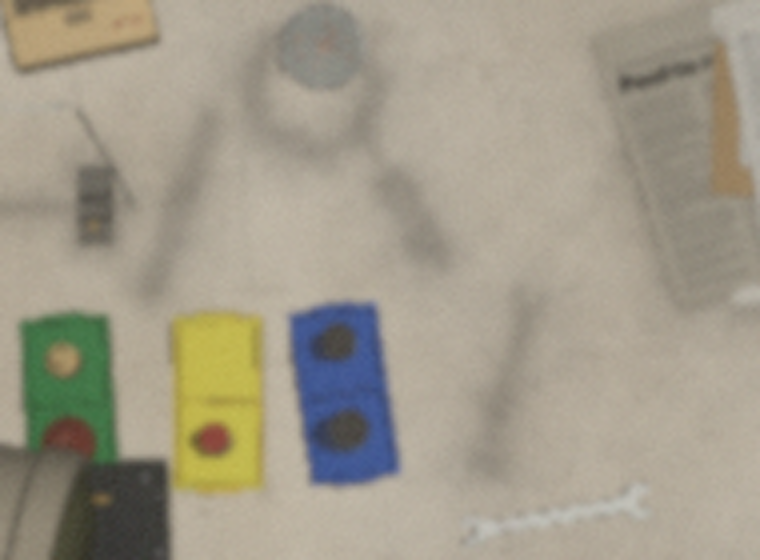

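All five items stand upright in separate bays of the right trays. The top crop shows the dish at (320,45), the same as at the start, and the gripper is clear of everything. I'll hand in.

```bash
python3 -c "
from plant import robot
print(robot.hand_in())"
```

```text
the job is handed in; nothing more can be done
None
```

The job is handed in, with all five things sorted in about 36 s of the 128 s allowed:

| Tray | Bay farther from the robot | Bay nearer the robot |
|---|---|---|
| Blue | brown vial, black cap | white vial, black cap |
| Yellow | empty | red-capped vial |
| Green | brass weight | rubber bulb |

Each was lowered in sub-millimetre steps until the force reading rose to 4–10 N. The contact heights matched the 5 mm bay floor to within about 0.3 mm, and only then did I open the gripper.

**Last checks:** the final top, side and wrist pictures show every item upright, one to a bay. The dish sits at the same pixels as at the start, and the gripper was up and clear of everything.

**What disagreed:**
- **First grasp:** the arm stopped about 5 mm short because one approach row exceeded the speed limit. The closing jaws nudged the brown vial slightly before gripping it.
- **Rubber bulb:** the jaws read 35.8 mm against its 38 mm width, so they probably gripped just above the widest band. I lifted it in small test steps first, and it did not slip.

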